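# Feed a failed print through the granulator flap

## Robot

A 6-joint arm with a two-finger parallel gripper is mounted at the origin on the work surface. World frame = base frame: x ahead of the robot, y to its left, z up, the work surface at z = 0. Lengths are in mm, angles in rad, forces in N, time in s.
With the tool pointing down it reaches from about 275 to 850 mm from the base axis. Payload 5.2 kg.
Tool frame: the origin (TCP) lies between the finger pads; the fingertips stand 11 mm ahead of it and the grasp point (between the pads) lies 8 mm behind it; z points along the fingers, y is the line along which they close (so a half turn about z gives the same grasp; the last joint's range is limited). The gripper opens to 85 mm and grips with 20 to 120 N. Pads are 22 mm wide; open, the fingers measure 114 mm over their backs; the gripper's body (76 mm by 85 mm) begins 54 mm behind the grasp point. The pads swing forward as they close: fully open they stand 13 mm farther back than shut.
Start: joints at [1.119, 0.259, 1.535, -0, 1.348, -0.203], TCP at [135.41, 533.075, 242.31] pointing down, gripper open.
Joint ranges: [-3.14, 3.14], [-0.91, 2.08], [0.19, 2.58], [-1.22, 4.36], [0.22, 2.71], [-3.12, 3.12]. Speed limits (rad/s): [2.57, 2.57, 3.14, 3.14, 3.14, 3.14].

## Interface

Orientations are given as a unit quaternion [w, x, y, z].
In Python, from bench import status, viewer, env, spotter gives the robot as it stands.
- The arm moves only by the shell command python3 -m jog 'ROWS' [FORCE]. ROWS is JSON, a list of rows, each a list of 7 numbers: the shift along the world's x, y, z in m, then the turn, a rotation vector about the world's x, y, z in rad, then the finger opening in m, from 0 to 0.0854. A call has 1 to 5 rows; each row is the pose to reach, as a shift and turn from the pose commanded when the call began; what a row does not reach only later rows make up. A row lasts 1/10 s, in which the tool goes at most 50 mm and 8.59 degrees, less where a joint would pass 70% of its speed; a pose out of reach is approached as far as the arm can. A call with a gripper value outside its range is refused whole. The fingers move at their own pace and stop on an object; FORCE is the grip in N (left out, the last holds). Time passes only in rows, so rows that repeat a pose let the fingers close. It gives the time, the measured TCP pose, the force, the opening and the grip force at its end, in the units of the state.
- status.observe(): the state, without advancing time (a new reading comes with each control period).
- viewer.camera(name): name is "scene" or "top" or "wrist"; returns the picture (384x512x3 uint8, blue, green, red); there is no depth.
- viewer.calibration(name): a dict with "vertical_fov" (degrees; the focal length in pixels is half the picture's height over the tangent of half this angle, whatever the lens; pixels are square), "cx", "cy" (the principal point, pixels), "k1" (the pictures are not rectified: a ray, as slopes to the right and down, at radius r is drawn at 1 + k1 r^2 times it, then the intrinsics apply), "xyz" and "rotation" of the camera in the world; the wrist camera has in their place "mount" (4x4, takes a point from camera to tool coordinates, whose origin is the TCP and whose axes are the flange's). Camera axes: x right, y down, z forward; pixel columns grow to the right and rows downward; lengths in mm; the calibration is good to about 2 mm. A picture is of the moment at which its call begins: read the wrist's pose just before it. calibration takes no time and is no camera call.
- env.close_job(): hands the job in; it is judged then, once.
Trained networks look in the newest picture that a camera, given by its name, has taken for a name from the list of things; names that differ only in an ending like _2 or _b are one class to them, and where a whole thing is asked for, a point or a joint stands for the part that bears it (a point fixed in the world has none). Each returns a list of dicts, best first, with "conf" (0 to 1); they miss things now and then, are a little off and sometimes report something else, mostly with a low value. They report only what shows in the picture. A call takes as long as a camera call. They do not tell look-alikes from the thing itself.
- spotter.search_frame(camera, target): "position" ([column, row] in pixels, amid what is visible of it).
- spotter.regions_of(camera, target): "mask" (384x512 bool, what is visible of it) and "position" ([column, row] in pixels, amid what is visible of it).
The state is a dict: "time_s": time; "qpos": joint angles; "qvel": joint speeds; "joint_efforts": joint torques, N m; "ee_pos": TCP position; "tool_rot": TCP orientation; "force": force on the tool from outside, world axes, zero at the start; "moment": the same for the moment, N m; "finger_gap": finger opening in mm; "gripper_force": force on a finger pad.
Only numpy, scipy, OpenCV 4.12 (cv2) and the standard library are available. Lean on these libraries where they do the work, as an engineer would, in place of code of your own. Each camera call takes 0.05 s, during which the arm holds its last target. There are 200 camera calls.

## Task

The plastics granulator on the bench is switched off and is to be loaded with the failed print that lies on its feed tray. Push the print along the tray with the fingertips, on through the hanging flap, until it drops down the slide into the machine; then draw the fingers back clear so that the flap falls fully shut behind it. Do not pinch or lift the print, do not force anything, and leave the things standing around the machine alone.

Things in the scene. Friction and masses are not known exactly. Their poses are not given: they have to be found in the camera images.
- granulator: Benchtop granulator, fixed. Origin on the bench below the flap's pivot, on the tray's centre line; x = feeding direction (along the tray, through the flap), y to its left, z up. Low box machine with a feed tray in front and a low hood behind the flap; motor at its left (x 75 to 175, y 85 to 280, up to z 140 mm), switch box at its right (x 12 to 88, y -90 to -136, up to z 184 mm).
- tray_front (a point): Middle of the feed tray's open front edge, on its top face, 180 mm above the bench and 190 mm before the flap; no lip here. The tray is flat, level, slippery bright sheet steel, 198 mm long (to the sill), 162 mm wide between side lips that rise 18 mm above it.
- hood_top (a point): Middle of the hood's front top edge, straight above the flap, 67 mm above the tray. The hood is a clear flat roof on two steel cheeks (inner faces 81 mm, outer 85 mm from the centre line), from the flap to 205 mm past it, as wide as the tray.
- flap (a joint): Steel gravity flap shutting the hood's mouth, 154 mm wide, 3 mm thick, on a 10 mm pivot rod whose axis is 58 mm above the tray (53 mm free under the rod). rad: 0 = hanging shut, grows as its lower edge swings into the machine, up to 1.5; never swings out over the tray. 110 g, no spring: yields to under 1 N, rides on what is under it (about 0.95 on the print), falls shut by itself.
- flap_edge (a point): Middle of the flap's lower edge, 54 mm below the pivot; when shut it is 4 mm above the tray. A 15 mm lip along it points into the machine.
- sill (a point): Middle of the tray's inner edge, 8 mm past the shut flap, where a smooth 45 degree slide down to the still rotor begins. A print whose middle is a centimetre past it (its rear end still 17 mm before the flap) tips and slides down by itself, so upright fingers need not reach the pivot rod; fingers slanted 20 degrees or more, tips leading, can follow a few mm under the open flap.
- print: Failed print: white open-topped plastic case, 70 (its x) x 56 (its y) x 28 mm high, walls 3 mm, one long wall only 16 mm high over half its length, end walls full. 40 to 75 g. Origin at the middle of its underside. Lies flat on the feed tray, its x within 0.5 rad of the feeding direction.
- spool: Filament spool lying flat on the bench, 200 mm across, 60 mm high, black flanges and white filament; to be left alone. Origin at the middle of its underside.
- glue: Small white-capped pot of bed glue standing on the bench, 36 mm across, 95 mm high; to be left alone. Origin at the middle of its underside.
- phone_stand: Good print: a grey phone stand on the bench, 85 x 60 mm, about 90 mm high; to be left alone. Origin at the middle of its underside.
- scraper: Bed scraper with a black handle lying on the bench, 200 mm long; to be left alone. Origin on its underside near the middle, x along it.
Mind the look-alikes: they are no part of the job. There is more than one size of the print; the one meant has the size given above.

How it is judged:
By the outcome, as a careful person would: the job done as asked, in the order asked, and still so for the second after the job is handed in, with the robot touching nothing.
It also fails if it takes over 35 s, if anything falls off the work surface, if the arm or the gripper's body presses on something with over 40 N, if the wrist force passes 120 N, or if a joint passes its speed limit or range.

## Working session

There is one attempt and no reset: what is moved stays moved. The work goes in short steps, Python scripts to look and compute and a shell command to move; the robot and the scene stay as the last step left them, time stands still between calls to the robot, and variables do not carry over. Pictures are saved under pics/ and viewed, at most 10 in all, crops included, and the job is handed in when it is done.

```bash
mkdir -p pics; cat > h.py <<'E'
import numpy as np, cv2
from bench import status, viewer, env, spotter
from scipy.spatial.transform import Rotation as R
def cam(n):
    c=viewer.calibration(n)
    f=192/np.tan(np.radians(c["vertical_fov"])/2)
    if "mount" in c:
        s=status.observe(); q=s["tool_rot"]
        T=np.eye(4); T[:3,:3]=R.from_quat([q[1],q[2],q[3],q[0]]).as_matrix(); T[:3,3]=s["ee_pos"]
        M=T@np.array(c["mount"]); return f,c,M[:3,:3],M[:3,3]
    r=np.array(c["rotation"]); 
    if r.shape!=(3,3): r=R.from_quat([r[1],r[2],r[3],r[0]]).as_matrix()
    return f,c,r,np.array(c["xyz"])
def ray(C,p):
    f,c,Rm,o=C
    K=np.array([[f,0,c["cx"]],[0,f,c["cy"]],[0,0,1.]])
    u=cv2.undistortPoints(np.array([[p]],float),K,np.array([c["k1"],0,0,0.]))[0,0]
    d=Rm@np.array([u[0],u[1],1]); return o,d/np.linalg.norm(d)
def at_z(C,p,z):
    o,d=ray(C,p); return o+d*(z-o[2])/d[2]
def tri(rs):
    A=sum(np.eye(3)-np.outer(d,d) for o,d in rs); b=sum((np.eye(3)-np.outer(d,d))@o for o,d in rs)
    return np.linalg.solve(A,b)
def proj(C,X):
    f,c,Rm,o=C; v=Rm.T@(np.array(X,float)-o); u=v[:2]/v[2]; u=u*(1+c["k1"]*(u@u))
    return u*f+[c["cx"],c["cy"]]
E
python3 - <<'E'
from h import *
print({n:viewer.calibration(n) for n in("scene","top","wrist")})
for n in("scene","top"):
    im=viewer.camera(n); cv2.imwrite(f"pics/{n}0.png",im)
    C=cam(n)
    for t in("print","granulator","tray_front","hood_top","flap_edge","sill","flap"):
        try:
            for r in spotter.search_frame(n,t)[:4]: print(n,t,round(r["conf"],2),np.round(r["position"],1),np.round(at_z(C,r["position"],190),0))
        except Exception as e: print(n,t,e)
print(status.observe()["time_s"])
E
```

```text
{'scene': {'vertical_fov': 48.03170432448792, 'cx': 252.85120575561936, 'cy': 191.45380603806987, 'k1': -0.13569398017685624, 'xyz': array([965.59343012, 813.15297197, 925.83223078]), 'rotation': array([-0.09458441,  0.21996167,  0.87650285, -0.41762831])}, 'top': {'vertical_fov': 53.21756849908597, 'cx': 259.4763913412257, 'cy': 192.3815974033305, 'k1': -0.030752351329505944, 'xyz': array([ 349.36134119,   -8.34478629, 1146.19053175]), 'rotation': array([ 0.07106629, -0.68006816,  0.72588836, -0.07445114])}, 'wrist': {'vertical_fov': 64.4943885117974, 'cx': 252.1823801079875, 'cy': 190.71472122780116, 'k1': -0.037365138815359966, 'mount': array([[ 4.30225103e-04, -9.61008673e-01, -2.76517892e-01,
         6.95159233e+01],
       [ 9.99999778e-01,  5.53920298e-04, -3.69224580e-04,
         1.08086287e-01],
       [ 5.07996896e-04, -2.76517672e-01,  9.61008699e-01,
        -1.31844251e+02],
       [ 0.00000000e+00,  0.00000000e+00,  0.00000000e+00,
         1.00000000e+00]])}}
scene print 0.82 [231.9 186.8] [600. -35. 190.]
scene print 0.78 [309.8 240.1] [526. 237. 190.]
scene granulator 0.65 [182. 217.] [764.  14. 190.]
scene tray_front 0.87 [179.9 216. ] [768.   8. 190.]
scene hood_top 0.72 [209.4 155.5] [ 595. -204.  190.]
scene hood_top 0.57 [181.7 217.5] [766.  16. 190.]
scene sill 0.8 [175.9 219.4] [781.  15. 190.]
top print 0.97 [268.  168.9] [609. -45. 190.]
top print 0.76 [220.1 252. ] [405.  87. 190.]
top print 0.68 [311.5 233.2] [ 437. -142.  190.]
top granulator 0.8 [270.4 124.5] [731. -60. 190.]
top tray_front 0.81 [270.1 124.6] [730. -60. 190.]
top hood_top 0.87 [269.8 125.4] [728. -59. 190.]
top flap_edge 0.83 [274.4 141.3] [683. -67. 190.]
top sill 0.6 [269.7 123.2] [734. -59. 190.]
0.8
```

```bash
cd pics; python3 -c "
import cv2,numpy as np
a=cv2.imread('scene0.png');b=cv2.imread('top0.png')
cv2.imwrite('s1.png',cv2.resize(a,(800,600)));cv2.imwrite('t1.png',cv2.resize(b,(800,600)))"
```

```text
(no output)
```

View pics/s1.png

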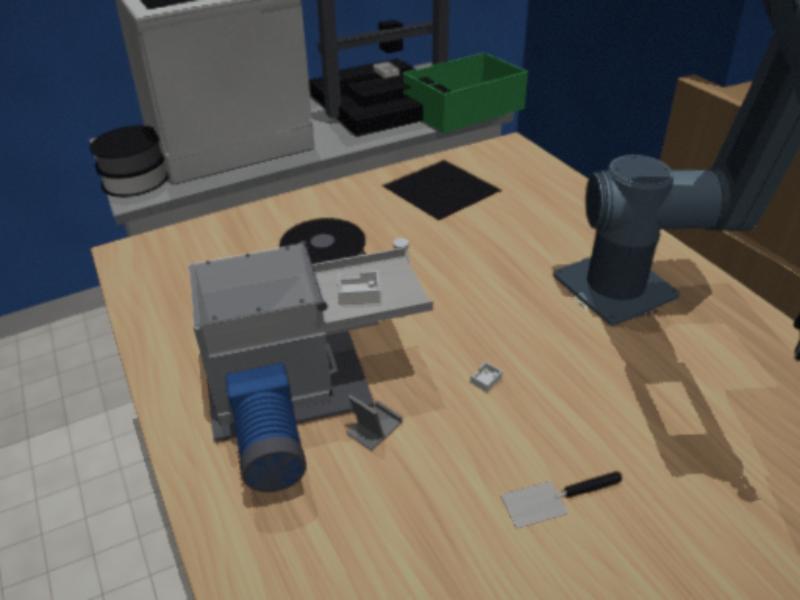

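View pics/t1.png

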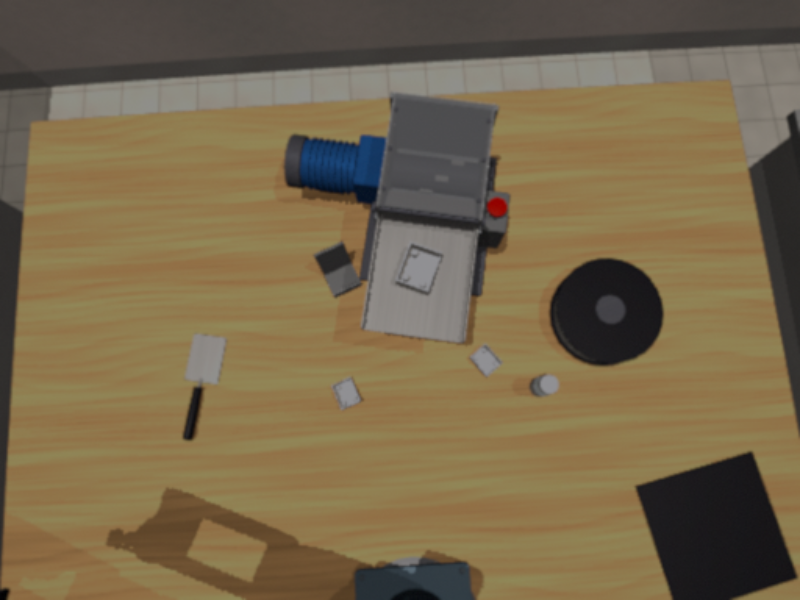

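The print meant is the case on the tray at top (268,169), scene (232,187). The look-alikes are small cases on the bench at top (220,252) and (311,233). The feed runs roughly along +x and a little to -y. I'll check this choice in one close crop.

```bash
python3 - <<'E'
from h import *
b=cv2.imread('pics/top0.png')[120:230,215:335]; cv2.imwrite('pics/tc.png',cv2.resize(b,None,fx=5,fy=5,interpolation=cv2.INTER_CUBIC))
ms={}
for n in("top","scene"):
    rs=[r for r in spotter.regions_of(n,"print") if r["conf"]>.3]
    C=cam(n); exp={"top":(268,169),"scene":(232,187)}[n]
    for r in rs:
        c,s,a=cv2.minAreaRect(np.argwhere(r["mask"])[:,::-1].astype(np.float32)); bx=cv2.boxPoints((c,s,a))
        W=np.array([at_z(C,p,208 if abs(c[0]-exp[0])<20 else 15) for p in bx])
        print(n,round(r["conf"],2),np.round(c),r["mask"].sum(),np.round(bx).tolist(),np.round(W[:,:2]).tolist(),[round(np.linalg.norm(W[i]-W[i-1])) for i in range(4)])
        if abs(c[0]-exp[0])<20: ms[n]=ray(C,r["position"])
print(tri(list(ms.values())))
E
```

```text
top 0.72 [221. 252.] 229 [[212.0, 246.0], [225.0, 241.0], [231.0, 257.0], [218.0, 262.0]] [[434.0, 129.0], [446.0, 90.0], [399.0, 75.0], [387.0, 114.0]] [50, 41, 50, 41]
top 0.57 [267. 171.] 659 [[252.0, 181.0], [262.0, 154.0], [283.0, 161.0], [273.0, 189.0]] [[576.0, -1.0], [646.0, -31.0], [622.0, -84.0], [552.0, -54.0]] [58, 76, 59, 76]
top 0.49 [310. 230.] 266 [[299.0, 230.0], [310.0, 219.0], [322.0, 231.0], [311.0, 242.0]] [[466.0, -129.0], [497.0, -165.0], [457.0, -198.0], [427.0, -163.0]] [52, 47, 52, 46]
scene 0.73 [311. 241.] 207 [[301.0, 244.0], [310.0, 230.0], [322.0, 239.0], [312.0, 252.0]] [[452.0, 100.0], [398.0, 67.0], [387.0, 113.0], [440.0, 143.0]] [45, 63, 47, 61]
scene 0.69 [229. 184.] 487 [[215.0, 175.0], [241.0, 173.0], [243.0, 193.0], [217.0, 195.0]] [[626.0, -84.0], [560.0, -58.0], [595.0, 23.0], [658.0, -2.0]] [89, 72, 89, 68]
[607.39819609 -40.41878396 192.68465451]
```

View pics/tc.png

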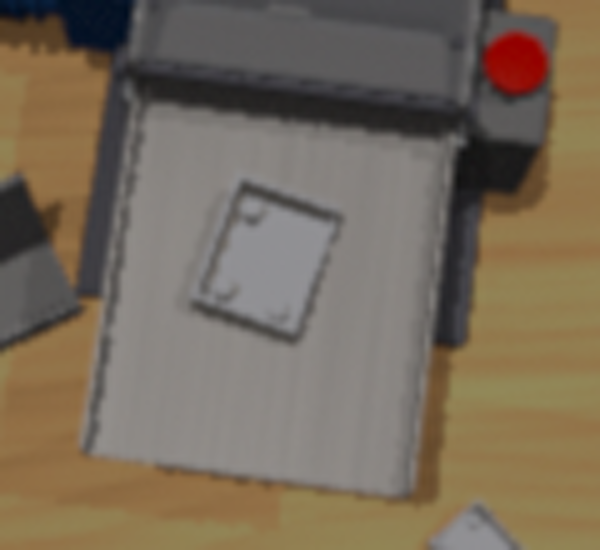

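The crop shows the 70 x 56 case on the tray with corners at crop (245,183), (342,215), (298,340), (192,303). The tray front corners are at crop (83,455) and (410,497), and the hood's front edge runs (135,65)-(470,110).

```bash
python3 - <<'E'
from h import *
C=cam("top"); g=lambda p,z:at_z(C,np.array(p)/5+[215,120],z)[:2]
fl,fr=g((83,455),198),g((410,497),190); bl,br=g((132,90),198),g((458,145),198)
ff=(fl+fr)/2
print("front",fl,fr,"len",np.linalg.norm(fl-fr),"mid",ff,"yaw from front",np.arctan2(*(fl-fr)[::-1])-np.pi/2)
for a,b in((fl,bl),(g((410,497),198),br)): print("lip yaw",np.arctan2(*(b-a)[::-1]))
h1,h2=g((135,65),247),g((470,110),247); print("hood",h1,h2,(h1+h2)/2,np.arctan2(*(h1-h2)[::-1])-np.pi/2)
P=np.array([g(p,208) for p in((245,183),(342,215),(298,340),(192,303))]); print(P,P.mean(0))
for i in range(4): d=P[i]-P[i-1]; print(np.linalg.norm(d),np.arctan2(d[1],d[0]))
s=status.observe(); print(s["time_s"],s["ee_pos"],s["tool_rot"],s["force"]); q=s["tool_rot"]; print(R.from_quat([q[1],q[2],q[3],q[0]]).as_matrix().round(3))
E
```

```text
front [504.44827688  53.30301787] [ 473.71022597 -109.07984473] len 165.26651759447734 mid [489.07925143 -27.88841343] yaw from front -0.18708015566107195
lip yaw -0.18212825999783547
lip yaw -0.21943460179831986
hood [690.10140553  14.63335287] [ 655.88619184 -148.98207177] [672.99379869 -67.17435945] -0.2061489569340964
[[637.62835221 -36.86792887]
 [617.4866817  -84.93633036]
 [554.03460646 -57.85634585]
 [576.54663857  -6.00103005]] [596.42406974 -46.41540878]
68.43786367693488 -0.4679087255118354
52.11773317997016 -1.9675918426892645
68.98906734499619 2.738216525513624
56.53110087694831 1.1612166118290088
0.9 [135.43006603 533.05840145 242.32999609] [2.07680612e-05 1.24088669e-01 9.92271133e-01 1.03179321e-05] [-0.67163147  0.43866536 -0.46795494]
[[-0.969  0.246  0.   ]
 [ 0.246  0.969  0.   ]
 [-0.     0.    -1.   ]]
```

```bash
python3 -m jog '[[0.028,-0.040,0.004,0,0,0,0.03],[0.056,-0.080,0.008,0,0,0,0.03],[0.084,-0.120,0.012,0,0,0,0.03],[0.112,-0.160,0.016,0,0,0,0.03],[0.140,-0.200,0.020,0,0,0,0.03]]' 20
python3 -m jog '[[0.028,-0.040,0,0,0,0,0.03],[0.056,-0.080,0,0,0,0,0.03],[0.084,-0.120,0,0,0,0,0.03],[0.112,-0.160,0,0,0,0,0.03],[0.140,-0.200,0,0,0,0,0.03]]'
python3 -m jog '[[0.028,-0.040,0,-0.017,-0.075,0.01,0.03],[0.056,-0.080,0,-0.034,-0.15,0.02,0.03],[0.084,-0.120,0,-0.051,-0.225,0.03,0.03],[0.112,-0.163,0,-0.068,-0.30,0.04,0.03],[0.112,-0.163,0,-0.085,-0.374,0.05,0.03]]'
```

```text
time_s: 1.4
ee_pos: [276.0, 331.6, 262.7]
tool_rot: [0.0, 0.124, 0.992, 0.0]
force: [1.1, 0.5, -0.2]
finger_gap: 30.0
gripper_force: 0.0
time_s: 1.9
ee_pos: [416.3, 131.2, 262.7]
tool_rot: [0.001, 0.124, 0.992, 0.0]
force: [0.7, 1.7, -0.1]
finger_gap: 29.9
gripper_force: 0.0
time_s: 2.4
ee_pos: [530.6, -35.1, 263.3]
tool_rot: [0.193, 0.099, 0.976, -0.021]
force: [-1.2, 0.3, 0.0]
finger_gap: 30.2
gripper_force: 0.0
```

```bash
python3 - <<'E'
from h import *
C=cam("wrist"); im=viewer.camera("wrist"); cv2.imwrite("pics/w1.png",cv2.resize(im,(800,600)))
for r in spotter.regions_of("wrist","print")[:3]:
    c=cv2.minAreaRect(np.argwhere(r["mask"])[:,::-1].astype(np.float32)); print(r["conf"],r["position"],at_z(C,r["position"],195).round())
s=status.observe(); print(s["time_s"],s["ee_pos"].round(1)); q=s["tool_rot"]; M=R.from_quat([q[1],q[2],q[3],q[0]]).as_matrix(); print(M.round(3))
o=np.array([674.5,-66]);f=np.array([.98,-.199]);l=np.array([.199,.98])
for a,b,z in((-190,0,180),(0,81,238),(0,-81,238),(-81,4,180)): print(a,b,(proj(C,np.r_[o+a*f+b*l,z])*800/512).round())
E
```

```text
0.92 [118.3, 41.2] [439. -85. 195.]
0.58 [256.8, 236.6] [591. -44. 195.]
2.5 [525.7 -30.8 261.2]
[[-0.909  0.199  0.365]
 [ 0.185  0.98  -0.074]
 [-0.372  0.    -0.928]]
-190 0 [390. 157.]
0 81 [540. 536.]
0 -81 [244. 535.]
-81 4 [399. 356.]
```

View pics/w1.png

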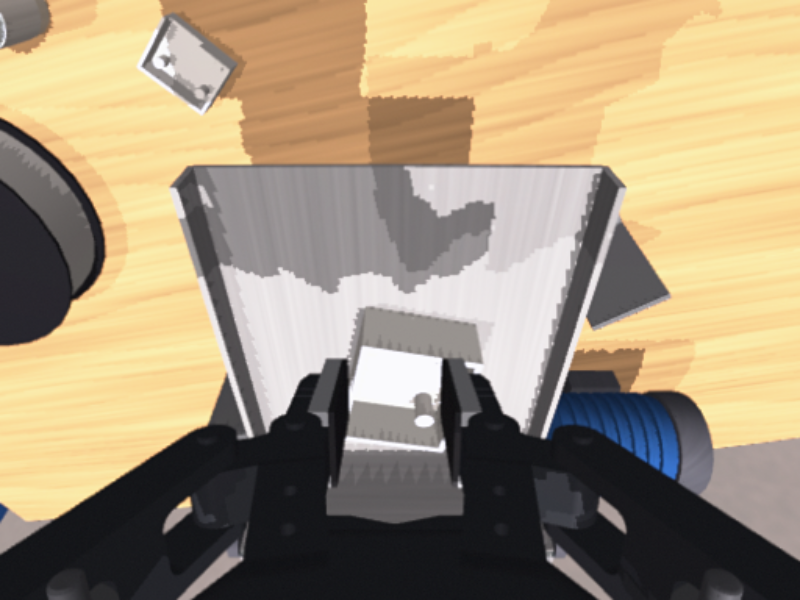

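```bash
python3 - <<'E'
from h import *
C=cam("wrist"); o=np.array([674.5,-66]);f=np.array([.98,-.199]);l=np.array([.199,.98])
for n,p,z in(("print rear R",(360,307),208),("print rear L",(478,325),208),("trayfront",(398,167),180)):
    X=at_z(C,np.array(p)*.64,z)[:2]-o; print(n,(X@f).round(1),(X@l).round(1))
E
python3 -m jog '[[0,0,-0.022,0,0,0,0.03],[0,0,-0.044,0,0,0,0.03],[0,0,-0.060,0,0,0,0.03],[0,0,-0.064,0,0,0,0.03],[0,0,-0.064,0,0,0,0.03]]'
```

```text
print rear R -145.3 -8.8
print rear L -135.7 40.0
trayfront -192.9 6.5
time_s: 3.0
ee_pos: [527.3, -29.2, 198.1]
tool_rot: [0.189, 0.097, 0.977, -0.019]
force: [0.2, -0.8, -0.6]
finger_gap: 30.0
gripper_force: 0.0
```

```bash
for i in 1; do python3 -m jog '[[0.005,-0.001,0,0,0,0,0.03],[0.010,-0.002,0,0,0,0,0.03],[0.015,-0.003,0,0,0,0,0.03],[0.020,-0.004,0,0,0,0,0.03],[0.0245,-0.005,0,0,0,0,0.03]]'; done
python3 -m jog '[[0.005,-0.001,0,0,0,0,0.03],[0.010,-0.002,0,0,0,0,0.03],[0.015,-0.003,0,0,0,0,0.03],[0.020,-0.004,0,0,0,0,0.03],[0.0245,-0.005,0,0,0,0,0.03]]'
python3 - <<'E'
from h import *
a=viewer.camera("wrist"); b=viewer.camera("top")[120:230,215:335]
cv2.imwrite("pics/m2.png",np.hstack([cv2.resize(a,(400,300)),cv2.resize(b,(327,300),interpolation=cv2.INTER_CUBIC)]))
E
```

```text
time_s: 3.5
ee_pos: [552.5, -35.1, 198.6]
tool_rot: [0.19, 0.097, 0.977, -0.019]
force: [-0.1, 0.1, -0.1]
finger_gap: 29.9
gripper_force: 0.1
time_s: 4.0
ee_pos: [576.8, -40.0, 198.3]
tool_rot: [0.19, 0.097, 0.977, -0.019]
force: [-0.0, -0.4, 0.7]
finger_gap: 29.8
gripper_force: 0.1
```

View pics/m2.png

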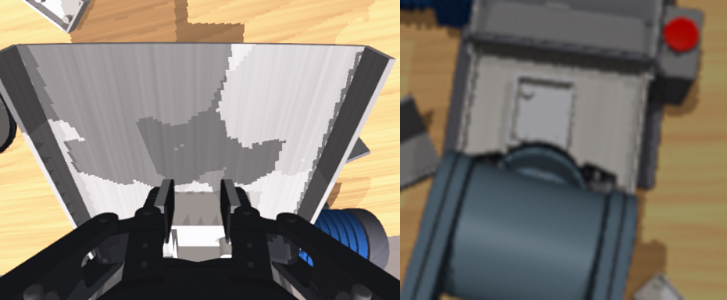

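The left half shows the print between the fingertips at (200,210), and the right half shows it squared to the tray at (543,108). Pushing on.

```bash
python3 -m jog '[[0.005,-0.001,0,0,0,0,0.03],[0.010,-0.002,0,0,0,0,0.03],[0.015,-0.003,0,0,0,0,0.03],[0.020,-0.004,0,0,0,0,0.03],[0.0245,-0.005,0,0,0,0,0.03]]'
python3 -m jog '[[0.005,-0.001,0,0,0,0,0.03],[0.010,-0.002,0,0,0,0,0.03],[0.015,-0.003,0,0,0,0,0.03],[0.020,-0.004,0,0,0,0,0.03],[0.0245,-0.005,0,0,0,0,0.03]]'
python3 -m jog '[[0.004,-0.001,0,0,0,0,0.03],[0.008,-0.002,0,0,0,0,0.03],[0.012,-0.002,0,0,0,0,0.03],[0.016,-0.003,0,0,0,0,0.03],[0.020,-0.004,0,0,0,0,0.03]]'
python3 - <<'E'
from h import *
a=viewer.camera("scene")[140:280,110:290]; b=viewer.camera("top")[60:230,215:335]; c=viewer.camera("wrist")
cv2.imwrite("pics/m3.png",np.hstack([cv2.resize(a,(386,300),interpolation=cv2.INTER_CUBIC),cv2.resize(b,(212,300),interpolation=cv2.INTER_CUBIC),cv2.resize(c[190:,150:390],(200,300))]))
E
```

```text
time_s: 4.6
ee_pos: [601.4, -45.0, 198.3]
tool_rot: [0.19, 0.097, 0.977, -0.019]
force: [-0.9, 0.8, 0.6]
finger_gap: 30.0
gripper_force: 0.3
time_s: 5.1
ee_pos: [625.8, -50.0, 198.3]
tool_rot: [0.19, 0.097, 0.977, -0.019]
force: [-0.3, -0.8, 0.8]
finger_gap: 30.0
gripper_force: 0.4
time_s: 5.6
ee_pos: [645.8, -54.0, 198.4]
tool_rot: [0.19, 0.097, 0.977, -0.019]
force: [-0.3, 0.8, 0.3]
finger_gap: 30.0
gripper_force: 0.0
```

View pics/m3.png

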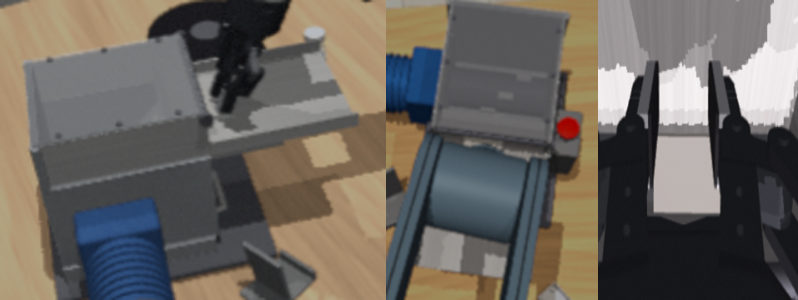

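The view is unclear: the light patch between the fingers at (685,175) could be the print's rear wall or the shut flap. I'll push 14 mm more, gently, and then look.

```bash
python3 -m jog '[[0.003,-0.001,0,0,0,0,0.03],[0.006,-0.001,0,0,0,0,0.03],[0.009,-0.002,0,0,0,0,0.03],[0.012,-0.002,0,0,0,0,0.03],[0.014,-0.003,0,0,0,0,0.03]]'
python3 -m jog '[[0,0,0,0,0,0,0.03],[0,0,0,0,0,0,0.03]]'
python3 -m jog '[[-0.020,0.004,0,0,0,0,0.03],[-0.040,0.008,0,0,0,0,0.03],[-0.060,0.012,0,0,0,0,0.03],[-0.080,0.016,0,0,0,0,0.03],[-0.100,0.020,0,0,0,0,0.03]]'
python3 - <<'E'
from h import *
a=viewer.camera("scene")[140:280,110:290]; b=viewer.camera("top")[60:230,215:335]; c=viewer.camera("wrist")
cv2.imwrite("pics/m4.png",np.hstack([cv2.resize(a,(386,300),interpolation=cv2.INTER_CUBIC),cv2.resize(b,(212,300),interpolation=cv2.INTER_CUBIC),cv2.resize(c[190:,150:390],(200,300))]))
for n in("scene","top","wrist"): print(n,[(round(r["conf"],2),np.round(r["position"]).tolist()) for r in spotter.search_frame(n,"print")])
E
```

```text
time_s: 6.25
ee_pos: [659.7, -56.9, 198.3]
tool_rot: [0.19, 0.097, 0.977, -0.019]
force: [0.2, -0.2, -1.0]
finger_gap: 29.7
gripper_force: 0.0
time_s: 6.45
ee_pos: [659.3, -56.9, 198.2]
tool_rot: [0.189, 0.097, 0.977, -0.019]
force: [-0.2, -0.4, -0.5]
finger_gap: 29.8
gripper_force: 0.0
time_s: 6.95
ee_pos: [558.4, -36.7, 198.3]
tool_rot: [0.19, 0.097, 0.977, -0.019]
force: [0.0, -0.4, 0.0]
finger_gap: 30.0
gripper_force: 0.0
scene [(0.5, [313.0, 244.0])]
top [(0.74, [310.0, 232.0]), (0.42, [226.0, 256.0])]
wrist [(0.85, [83.0, 30.0])]
```

View pics/m4.png

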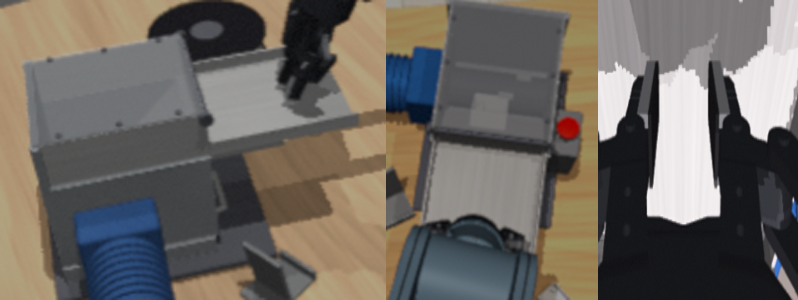

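The tray is empty, and a pale patch now shows through the clear roof at (490,108). I'll lift clear and compare the hood region with the first picture to check the flap and the print.

```bash
python3 -m jog '[[-0.020,0.004,0.020,0,0,0,0.03],[-0.040,0.008,0.045,0,0,0,0.03],[-0.060,0.012,0.070,0,0,0,0.03],[-0.080,0.016,0.080,0,0,0,0.03],[-0.100,0.020,0.080,0,0,0,0.03]]'
python3 -m jog '[[0,0,0,0,0,0,0.03],[0,0,0,0,0,0,0.03],[0,0,0,0,0,0,0.03],[0,0,0,0,0,0,0.03],[0,0,0,0,0,0,0.03]]'
python3 - <<'E'
from h import *
b0=cv2.imread("pics/top0.png"); b=viewer.camera("top"); a0=cv2.imread("pics/scene0.png"); a=viewer.camera("scene")
k=lambda i:cv2.resize(i[55:165,235:325],(400,300),interpolation=cv2.INTER_CUBIC)
m=lambda i:cv2.resize(i[150:225,115:215],(400,300),interpolation=cv2.INTER_CUBIC)
o=np.vstack([np.hstack([k(b0),k(b)]),np.hstack([m(a0),m(a)])]); cv2.imwrite("pics/m5.png",cv2.convertScaleAbs(o,alpha=1.6))
print(status.observe()["time_s"])
E
```

```text
time_s: 7.75
ee_pos: [460.7, -17.4, 280.9]
tool_rot: [0.192, 0.097, 0.976, -0.019]
force: [-0.1, -0.7, 0.4]
finger_gap: 29.8
gripper_force: 0.0
time_s: 8.25
ee_pos: [459.9, -17.1, 277.9]
tool_rot: [0.189, 0.097, 0.977, -0.019]
force: [0.5, 0.0, -0.5]
finger_gap: 29.8
gripper_force: 0.0
8.35
```

View pics/m5.png

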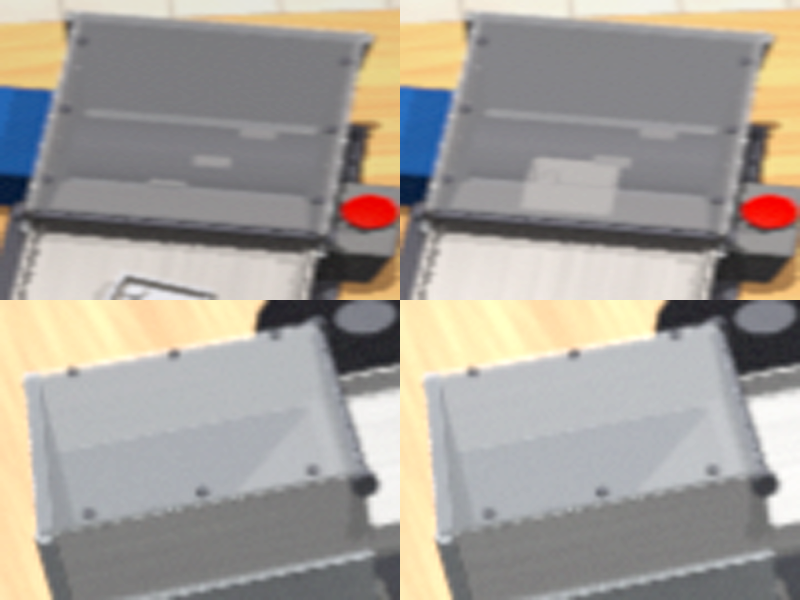

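In the second picture the print lies well down the slide against the rotor at (570,185), the tray is empty, and the flap's edge line at the hood mouth matches the first picture (shut). Handing in.

```bash
python3 -c "
from bench import env; print(env.close_job())"
```

```text
the job is handed in; nothing more can be done
None
```

I pushed the print through the flap and it slid down into the granulator. The fingers are drawn back clear and the flap looks fully shut in the last pictures; I handed the job in at about 8.4 s, and the hand-in returned no verdict.

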